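# Run the document press down by its thumbscrew

### The job

The thumbscrew of the small document press on the desk is loose. Push its wings round clockwise (seen from above) with stroke after stroke of the fingertips, never pinching or gripping the screw, until it is fully home and the pressing plate bears on the red ledger. Leave the ledger where it lies in the press, do not touch it or pick anything up, leave the pen cup, stapler and tape roll undisturbed, and finish clear of everything.

Things in the scene. Friction and masses are not known exactly. Their poses are not given: they have to be found in the camera images.
- press: Grey steel document press, fixed to the desk. Origin: underside of its base plate, exactly below the screw's axis; z up, x from its open front to its back board, y to the left seen from the open front. Base plate 190 (x, -115 to +75) by 170 (y) by 12 mm. The screw stands on top of a dark steel arm, 36 mm wide (y), that reaches from the board forward to x = -23 mm; arm top 84 mm above the desk.
- board_top (a point): Middle of the top edge, front face, of the press's upright back board: 31 mm behind the screw's axis (press x = +31 mm), 125 mm above the desk. The board is 6 mm thick and 150 mm wide. It is too near the screw for a fingertip to pass between them, so the wings are pushed round on the open side, one after the other.
- ram: The steel pressing plate, 56 (x) by 100 (y) by 8 mm, hung on the screw's spindle under the arm; origin at the centre of its underside, on the screw's axis, axes as the press's. It rises and sinks with the screw and does not turn: underside 36 mm above the desk when the screw is home.
- screw (a joint): Angle in rad of the brass winged thumbscrew: 0 = fully home (end stop, plate on ledger); grows anticlockwise seen from above as it is loosened (6.3 to 9.8 at the start), falls as the wings are pushed clockwise. Screw and plate sink 8 mm per turn (1.27 mm per rad). Friction 0.04 N m (about 2 N at the wing); it stays where left. At value q wing A points q rad anticlockwise from the press's +x.
- screw_hub (a point): Centre of the top of the screw's round hub (16 mm across, 18 mm high), on the screw's axis; 104 mm above the desk when home, higher by the unscrewed travel. It turns with the screw: its x axis points along wing A.
- wing_a (a point): Middle of wing A, 18 mm out from the screw's axis, 1 mm below the hub's top. Each of the two opposite wings is an upright brass ear about 6 mm thick; it reaches 28 mm out from the axis, and from 12 mm below this point (13 mm below the hub's top) to 14 mm above it. Home, its lower edge is 91 mm above the desk, 7 mm above the arm.
- wing_b (a point): Middle of wing B, opposite wing A and the same in shape.
- ledger_mid (a point): Centre, half-way up, of a small hardbound red ledger, 92 by 130 by 24 mm, lying loose on the press's base under the plate. To be left there.
- pencup: Blue metal pen cup with three pens, 76 mm across, 95 mm high (pens to 140 mm), standing loose on the desk beside the press; origin at the centre of its underside. A bystander.
- stapler: Black and grey stapler, 130 by 34 by 48 mm, loose on the desk; origin at the centre of its underside, x along its length. A bystander.
- tape: Roll of white tape lying flat, 100 mm across, 24 mm high, loose on the desk off the open front of the press; origin at the centre of its underside. A bystander.

How it is judged:
On the way, in this order (a step that is already met when the one before it is completed fails the run):
1. the screw is more than half-way home (below 3 rad) (value of joint screw below 3 rad), for 0.05 s.
2. the screw is home (within 0.35 rad of its stop) (value of joint screw below 0.35 rad), for 0.2 s.
At the end, for the whole second after the job is handed in: The screw rests within 0.35 rad (a twentieth of a turn) of its home stop, so that the plate is down on the ledger, the ledger is within 12 mm and pen cup, stapler and tape within 20 mm of where they began (value of joint screw below 0.35 rad and velocity of joint screw between -0.1 and 0.1 rad/s and distance of ledger_mid from where it was at the start of the episode below 0.012 m and distance of each of pencup, stapler, tape from where it was at the start of the episode below 0.02 m); the robot touches nothing.
It fails at once if the screw is pinched: fingers press on both faces of one wing, both sides of the hub, or both wing ends at once ((contact force between the fingers and screw_c2 above 1 N and contact force between the fingers and screw_c3 above 1 N) or (contact force between the fingers and screw_c4 above 1 N and contact force between the fingers and screw_c5 above 1 N) or (contact force between the fingers and screw_c0 above 1 N and contact force between the fingers and screw_c1 above 1 N) or (contact force between the fingers and screw_c8 above 1 N and contact force between the fingers and screw_c9 above 1 N)).
It fails at once if the ledger is touched by the robot, or shifted more than 12 mm (contact force between ledger and the arm above 1 N or contact force between ledger and the fingers above 1 N or distance of ledger_mid from where it was at the start of the episode above 0.012 m).
It fails at once if a bystander is moved more than 20 mm, lifted or tipped (distance of any of pencup, stapler, tape from where it was at the start of the episode above 0.02 m or angle between any of pencup, stapler, tape's own z axis and vertical above 0.3 rad).
It also fails if it takes over 64 s, if anything falls off the work surface, if the arm or the gripper's body presses on something with over 40 N, if the wrist force passes 120 N, or if a joint passes its speed limit or range.

### The arm

A 6-joint arm with a two-finger parallel gripper is mounted at the origin on the work surface. World frame = base frame: x ahead of the robot, y to its left, z up, the work surface at z = 0. Lengths are in m, angles in rad, forces in N, time in s.
With the tool pointing down it reaches from about 0.275 to 1 m from the base axis. Payload 8.4 kg.
Tool frame: the origin (TCP) lies on the centre line of the jaws, within the pads' length; the fingertips stand 17 mm ahead of it and the grasp point (between the pads) lies 2 mm behind it (bot.tcp_to_tips is the z of the fingertips in the tool frame, in m); z points along the fingers, y is the line along which they close (so a half turn about z gives the same grasp; the last joint's range is limited). The gripper opens to 85 mm and grips with 20 to 120 N. Pads are 22 mm wide; open, the fingers measure 114 mm over their backs; the gripper's body (76 mm by 85 mm) begins 54 mm behind the grasp point. The pads swing forward as they close: fully open they stand 13 mm farther back than shut.
Start: joints at [1.287, 0.353, 1.633, -0, 1.155, -0.002], TCP at [0.174, 0.6, 0.248] pointing down, gripper open.
Joint ranges: [-2.63, 2.63], [-0.92, 2.1], [0.06, 2.66], [-1.3, 4.44], [0, 2.69], [-3.02, 3.02]. Speed limits (rad/s): [2.22, 2.22, 2.79, 3.14, 3.14, 3.14].

### API

Orientations are given as a unit quaternion [x, y, z, w].
In Python, from workcell import bot, hand, kinematics, get_obs, vision, hand_in gives the robot as it stands. The module is installed in compiled form; this text tells all that it offers. Calls block until the motion is done:
- bot.reach(position, orientation): joint-space move of the TCP to a pose.
- bot.servo_line(position, ori=None, velocity=0.15): straight line of the TCP; ori=None keeps the orientation; velocity is the mean speed in m/s.
- bot.goto_joints(angles): joint-space move.
- hand.move_gripper(opening, strength=None): finger opening in m; strength is the grip in N (None keeps the last); returns when the fingers have stopped.
- bot.dwell(seconds).
- kinematics.solve_ik(position, orientation): joint angles nearest the present ones, or None.
- get_obs(): the state.
- vision.read_camera(name): name is "scene" or "top" or "wrist"; returns a dict with "frame" (384x512x3 uint8, red, green, blue), "intrinsics" (3x3 intrinsics, pixels), "view" (4x4, takes a point from world to camera coordinates). Camera axes: x right, y down, z forward; pixel columns grow to the right and rows downward; lengths in m; the calibration is good to about 2 mm. A picture is of the moment at which its call begins. There is no depth.
A pose or a line that the arm cannot do raises bot.IKError and nothing moves.
- hand_in(): hands the job in; it is judged then, once.
The state is a dict: "time_s": time; "joint_pos": joint angles; "joint_vel": joint speeds; "joint_efforts": joint torques, N m; "position": TCP position; "orientation": TCP orientation; "wrist_force": force on the tool from outside, world axes, zero at the start; "ft_torque": the same for the moment, N m; "gripper_width": finger opening in m; "grip_force": force on a finger pad.
Only numpy, scipy, OpenCV 4.12 (cv2) and the standard library are available. Lean on these libraries where they do the work, as an engineer would, in place of code of your own. Each camera call takes 0.05 s, during which the arm holds its last target. There are 200 camera calls.

## Working session

There is one attempt and no reset: what is moved stays moved. The work goes in short steps, each a Python script; the robot and the scene stay as the last script left them, time stands still between calls to the robot, and variables do not carry over. Pictures are saved under pics/ and viewed, at most 10 in all, crops included, and the job is handed in when it is done.

```bash
mkdir -p pics
python3 - <<'E'
from workcell import bot, hand, kinematics, get_obs, vision
import cv2,numpy as np
np.set_printoptions(precision=4,suppress=True)
for n in ["scene","top"]:
    c=vision.read_camera(n); np.savez(f"{n}.npz",**c)
    cv2.imwrite(f"pics/{n}0.png",cv2.resize(c["frame"][:,:,::-1],(800,600),interpolation=cv2.INTER_CUBIC))
    print(n,c["intrinsics"],c["view"])
o=get_obs();print(o["time_s"],o["orientation"],o["wrist_force"],o["gripper_width"],bot.tcp_to_tips)
E
```

```text
scene [[486.5013   0.     253.2972]
 [  0.     486.5013 185.7906]
 [  0.       0.       1.    ]] [[ 0.8188  0.574  -0.0071 -0.5246]
 [ 0.421  -0.6089 -0.6723 -0.1632]
 [-0.3902  0.5475 -0.7402  1.2994]
 [ 0.      0.      0.      1.    ]]
top [[428.9461   0.     251.963 ]
 [  0.     428.9461 189.7146]
 [  0.       0.       1.    ]] [[ 0.0189 -0.9995 -0.0251  0.0172]
 [-0.986  -0.0145 -0.1661  0.6302]
 [ 0.1657  0.0279 -0.9858  0.9195]
 [ 0.      0.      0.      1.    ]]
0.1 [ 0.1404  0.9901 -0.0007 -0.0001] [-0.145  -0.3922  0.6128] 0.08528632203460239 0.017
```

View pics/scene0.png

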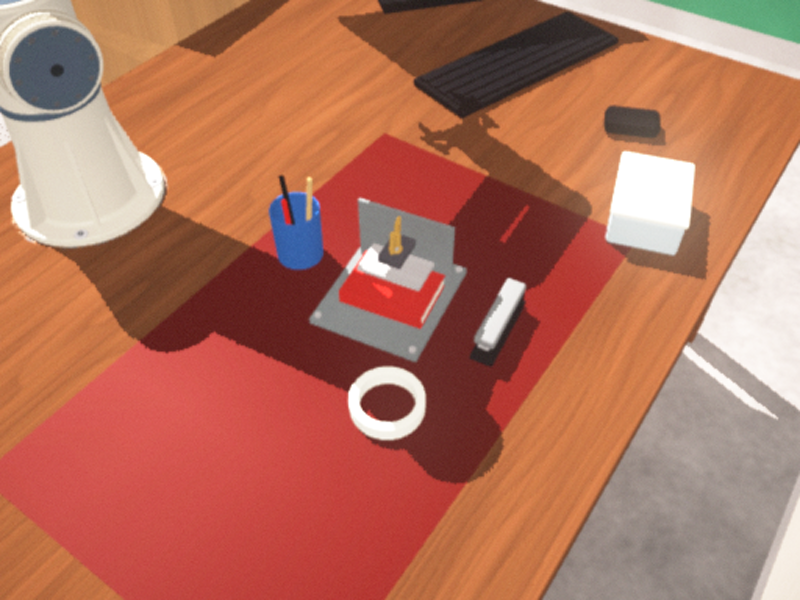

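View pics/top0.png

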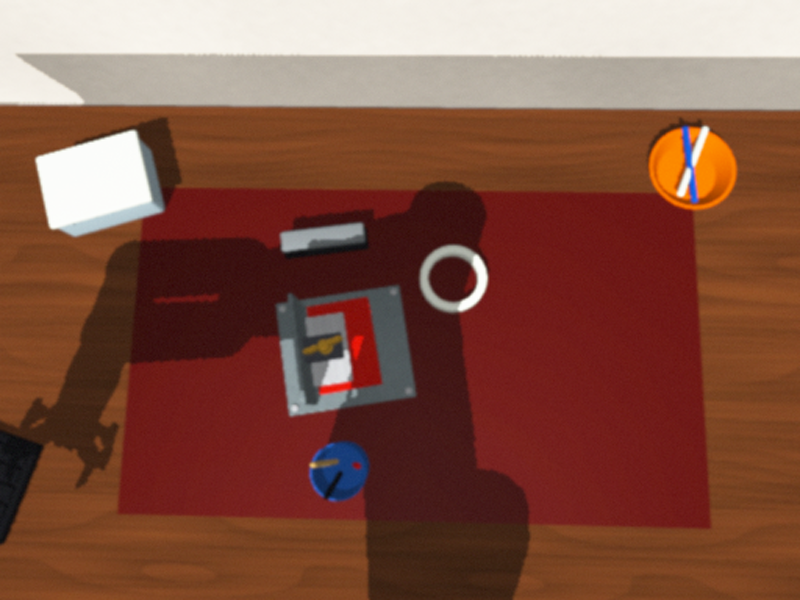

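The scene view shows the press with its brass screw at (398,238). The top view shows the base plate corners at about (276,303), (398,287), (415,396) and (291,416). The board is on the left (+y world), the open front is to the right, and the wings run from (305,355) to (342,342). I'll measure these with masks.

```bash
cat > cam.py <<'E'
import numpy as np,cv2
def ray(c,uv,z):
    K,V=c["intrinsics"],c["view"];R,t=V[:3,:3],V[:3,3]
    o=-R.T@t; d=R.T@np.linalg.inv(K)@np.array([uv[0],uv[1],1.]); return o+d*(z-o[2])/d[2]
def brass(f):
    h=cv2.cvtColor(f,cv2.COLOR_RGB2HSV); return cv2.inRange(h,(12,110,60),(28,255,255))
E
python3 - <<'E'
import numpy as np,cv2
from cam import *
np.set_printoptions(precision=4,suppress=True)
c=dict(np.load("top.npz"));f=c["frame"]
h=cv2.cvtColor(f,cv2.COLOR_RGB2HSV)
m=(h[:,:,1]<75).astype(np.uint8)*255; m[:180]=0; m[270:]=0; m[:,:170]=0; m[:,268:]=0
m=cv2.morphologyEx(m,cv2.MORPH_CLOSE,np.ones((25,25)))
m=cv2.morphologyEx(m,cv2.MORPH_OPEN,np.ones((5,5)))
cn=max(cv2.findContours(m,0,2)[0],key=cv2.contourArea)
b=cv2.boxPoints(cv2.minAreaRect(cn));print("box800",b/.64)
man=np.array([[276,303],[398,287],[415,396],[291,416]])*.64
for nm,P in (("box",b),("man",man)):
    W=np.array([ray(c,p,.012)[:2] for p in P]);print(nm,W,np.linalg.norm(W-np.roll(W,1,0),axis=1),W.mean(0))
d=(W[0]-W[1])+(W[3]-W[2]);yaw=np.arctan2(d[1],d[0]);u=d/np.linalg.norm(d)
print("yaw",np.degrees(yaw),"axis from base",W.mean(0)+.02*u)
m=brass(f); m[:200]=0;m[245:]=0;m[:,:190]=0;m[:,225:]=0
ys,xs=np.nonzero(m);print(len(xs),xs.min(),xs.max(),ys.min(),ys.max())
Q=np.array([ray(c,p,.122)[:2] for p in zip(xs,ys)]);cc=Q.mean(0)
w,v=np.linalg.eigh(np.cov((Q-cc).T));a=v[:,1];pr=(Q-cc)@a
print("brass c",cc,"len",np.ptp(pr),"phi",np.degrees(np.arctan2(a[1],a[0])-yaw)%180, "centre mid",cc+a*(pr.max()+pr.min())/2)
s=dict(np.load("scene.npz"))
m2=brass(s["frame"]);m2[:130]=0;m2[170:]=0;m2[:,:235]=0;m2[:,275:]=0
ys,xs=np.nonzero(m2);print("scene brass",len(xs),xs.min(),xs.max(),ys.min(),ys.max());print(ray(s,(xs.mean(),ys.mean()),.115))
# board top ends in scene (800 px)
for p in ((359,199),(454,230)): print("board top end",ray(s,np.array(p)*.64,.125))
def crop(f,x0,x1,y0,y1,k): return cv2.resize(f[y0:y1,x0:x1,::-1],None,fx=k,fy=k,interpolation=cv2.INTER_CUBIC)
A=crop(f,160,280,170,280,5);B=crop(s["frame"],215,255+45,120,170,3) if 0 else None
cv2.imwrite("pics/crop1.png",A)
E
```

```text
box800 [[273.6539 297.0433]
 [401.3462 281.0817]
 [416.1779 399.7356]
 [288.4856 415.6971]]
box [[ 0.6331  0.2114]
 [ 0.6605  0.0178]
 [ 0.4829 -0.0071]
 [ 0.4561  0.1807]] [0.1796 0.1955 0.1794 0.1898] [0.5582 0.1007]
man [[ 0.624   0.2074]
 [ 0.6513  0.0227]
 [ 0.4883 -0.0053]
 [ 0.4558  0.177 ]] [0.171  0.1867 0.1654 0.1852] [0.5549 0.1004]
yaw 99.26671482552398 axis from base [0.5516 0.1202]
163 194 218 215 226
brass c [0.5507 0.1193] len 0.05322041744137082 phi 11.876643160517563 centre mid [0.5505 0.1199]
scene brass 135 249 257 139 162
[0.562  0.1124 0.115 ]
board top end [0.4781 0.141  0.125 ]
board top end [0.6256 0.1635 0.125 ]
```

View pics/crop1.png

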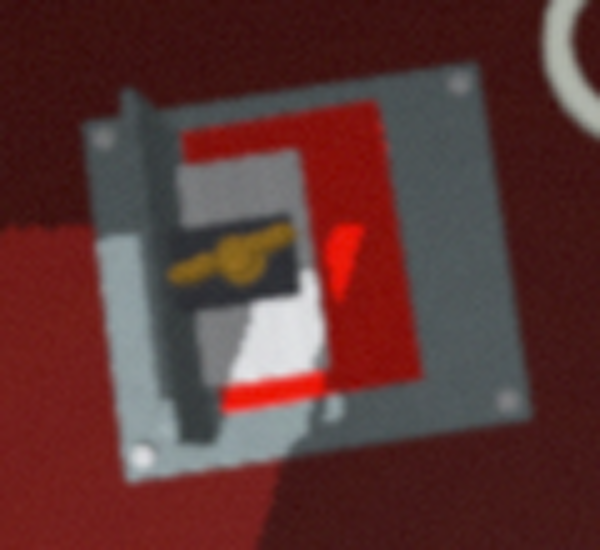

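The crop shows the screw centred at (238,258), with wings from (175,272) to (292,235). That puts the wings at about 12° and 192° in the press frame, and the board agrees with the axis at about (0.552, 0.120) and yaw 99°. I'll close the hand, hover there and look with the wrist camera, and check IK for the whole stroke.

```bash
cat > tool.py <<'E'
import numpy as np
from scipy.spatial.transform import Rotation as Ro
from workcell import bot, hand, kinematics, get_obs, vision
AX=np.array([.552,.120]); YAW=np.radians(99); TIP=.017
R,H=.0245,.011          # tool centre radius along the wing, half width of pads
def pose(phi,gap=0.,tip=.100,R=R):
    """Tool (closing line along the wing) behind wing at press angle phi (deg), gap m off its trailing face."""
    a=np.radians(phi)+YAW; u=np.array([np.cos(a),np.sin(a)]); n=np.array([-u[1],u[0]])
    p=AX+R*u+(.003+H+gap)*n
    y=np.array([*-u,0]); z=np.array([0,0,-1.]); x=np.cross(y,z)
    return np.array([*p,tip+TIP]), Ro.from_matrix(np.c_[x,y,z]).as_quat()
E
python3 - <<'E'
from tool import *; from cam import *
np.set_printoptions(precision=3,suppress=True)
hand.move_gripper(0.0,40)
p,q=pose(192,.012,tip=.25); bot.reach(p,q)
for ph in (265,230,190,150,110,70,45): print(ph,kinematics.solve_ik(*pose(ph)))
o=get_obs();print(o["time_s"],o["joint_pos"],o["gripper_width"],o["wrist_force"])
for n in("wrist","scene","top"):
    c=vision.read_camera(n);np.savez(n+"1.npz",**c)
    if n=="wrist": cv2.imwrite("pics/w1.png",cv2.resize(c["frame"][:,:,::-1],(800,600)));print(c["intrinsics"],c["view"])
E
```

```text
265 [ 0.229  0.454  1.812 -0.     0.875 -2.982]
230 [ 0.2    0.456  1.81  -0.     0.876 -2.4  ]
190 [ 0.172  0.443  1.833 -0.     0.866 -1.73 ]
150 [ 0.161  0.419  1.873 -0.     0.85  -1.043]
110 [ 0.174  0.396  1.912 -0.     0.834 -0.332]
70 [ 0.205  0.384  1.931 -0.     0.826  0.397]
45 [ 0.228  0.386  1.928 -0.     0.827  0.856]
3.1583 [ 0.178  0.289  1.681  0.     1.172 -1.759] -6.92986757701124e-05 [0.135 0.556 0.018]
[[343.214   0.    253.599]
 [  0.    343.214 190.39 ]
 [  0.      0.      1.   ]] [[-0.359  0.933  0.001  0.109]
 [ 0.893  0.343  0.293 -0.602]
 [ 0.273  0.106 -0.956  0.227]
 [ 0.     0.     0.     1.   ]]
```

View pics/w1.png

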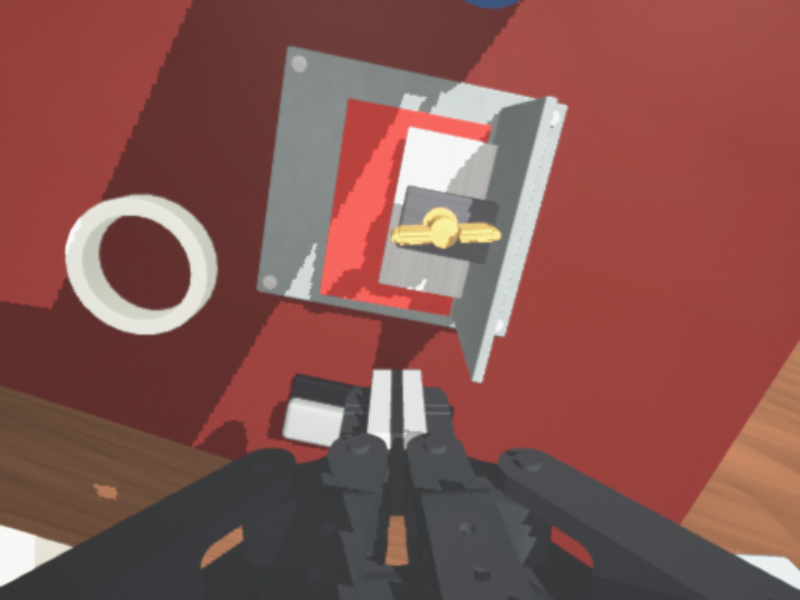

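The wrist view shows the hub top at about (443,232) and the wing ends at (398,236) and (498,236). The board's top front edge runs from (548,98) to (475,380), and the closed tips are at (372–425,370). I'll cast these points.

Run:
```python
from cam import *
np.set_printoptions(precision=4,suppress=True)
c=dict(np.load("wrist1.npz"));k=.64
K,V=c["intrinsics"],c["view"];o=-V[:3,:3].T@V[:3,3];print("cam",o)
P={n:ray(c,np.array(p)*k,z) for n,p,z in(("hub",(443,232),.114),("wl",(396,236),.126),("wr",(500,236),.126),("b1",(548,98),.125),("b2",(475,380),.125),
 ("c1",(288,46),.012),("c2",(258,290),.012))}
for n,p in P.items(): print(n,p)
d=P["b1"]-P["b2"];print("board len",np.linalg.norm(d));y=d/np.linalg.norm(d)
yaw=np.arctan2(y[1],y[0])-np.pi/2;print("yaw",np.degrees(yaw)%360)
x=np.array([y[1],-y[0],0]);print("axis from board",(P["b1"]+P["b2"])/2-.031*x)
d2=P["c1"]-P["c2"];print("front edge",np.linalg.norm(d2),np.degrees(np.arctan2(d2[1],d2[0])-np.pi/2)%360,"axis",(P["c1"]+P["c2"])/2+.115*x)
w=P["wl"]-P["wr"];print("wing len",np.linalg.norm(w),"mid",(P["wl"]+P["wr"])/2,"phi",np.degrees(np.arctan2(w[1],w[0])-yaw)%360)
m=brass(c["frame"]);m[:110]=0;m[170:]=0
ys,xs=np.nonzero(m);print(len(xs),xs.min()/k,xs.max()/k,ys.min()/k,ys.max()/k)
# hub height from two views: hub pixel top view vs wrist
t=dict(np.load("top.npz"));
uv=(160+240/5,170+257/5)
for z in(.108,.112,.116,.120): print(z,ray(t,uv,z)[:2],ray(c,np.array((443,232))*k,z)[:2])
```

```text
cam [0.515  0.0805 0.3933]
hub [0.5523 0.1214 0.114 ]
wl [0.5611 0.0983 0.126 ]
wr [0.5423 0.1472 0.126 ]
b1 [0.4745 0.1416 0.125 ]
b2 [0.6203 0.1675 0.125 ]
c1 [ 0.4895 -0.0044  0.012 ]
c2 [0.6551 0.025  0.012 ]
board len 0.14807729904581854
yaw 100.10330937872675
axis from board [0.5529 0.124  0.125 ]
front edge 0.16824618460000515 100.07210105379272 axis [0.5521 0.1236 0.012 ]
wing len 0.05238099177010885 mid [0.5517 0.1228 0.126 ] phi 190.9106480831151
424 392.1875 495.3125 214.0625 246.875
0.108 [0.5513 0.118 ] [0.5531 0.1223]
0.112 [0.5509 0.1175] [0.5526 0.1217]
0.116 [0.5505 0.117 ] [0.5521 0.1211]
0.12 [0.5502 0.1164] [0.5515 0.1205]
```

The axis is (0.552, 0.122), yaw 100°, wing at 191°, and all sources agree within 3 mm. First stroke, with force logging.

```bash
sed -i 's/^AX=.*/AX=np.array([.552,.122]); YAW=np.radians(100); TIP=.017/' tool.py
cat >> tool.py <<'E'
def stroke(start,end,gap=.010,step=12,vel=.022,fmax=12):
    """Come down behind the wing at `start`, sweep clockwise to `end` (deg), back off, rise. Stops early on force."""
    bot.reach(*pose(start,gap,tip=.160))
    bot.servo_line(pose(start,gap)[0],velocity=.10)
    f0=np.array(get_obs()["wrist_force"]); print("down, t",round(get_obs()["time_s"],2))
    bot.servo_line(pose(start,.001)[0],velocity=.03)
    log=[]; n=max(1,int(np.ceil((start-end)/step))); hit=False
    for ph in np.linspace(start,end,n+1)[1:]:
        bot.servo_line(*pose(ph),velocity=vel)
        F=np.array(get_obs()["wrist_force"])-f0; log.append((round(ph),*F.round(1)))
        if np.linalg.norm(F)>fmax: hit=True; break
    print(*log,"HIT" if hit else "")
    bot.servo_line(pose(ph,.010)[0],velocity=.04)
    bot.servo_line(pose(ph,.010,tip=.160)[0],velocity=.10)
    o=get_obs(); print("up, t",round(o["time_s"],2),"force",np.round(np.array(o["wrist_force"])-f0,1))
    return ph
def snap(name,png):
    import cv2
    c=vision.read_camera(name); np.savez(png+".npz",**c)
    cv2.imwrite(f"pics/{png}.png",cv2.resize(c["frame"][:,:,::-1],(800,600)))
E
python3 - <<'E'
from tool import *
stroke(191,60); snap("wrist","w2")
E
```

```text
down, t 4.51
(179, np.float64(1.1), np.float64(0.9), np.float64(0.0)) (167, np.float64(1.7), np.float64(0.8), np.float64(-1.0)) (155, np.float64(0.6), np.float64(-0.1), np.float64(-0.9)) (143, np.float64(1.4), np.float64(1.0), np.float64(-1.2)) (131, np.float64(-0.0), np.float64(-0.7), np.float64(-0.7)) (120, np.float64(0.2), np.float64(-0.3), np.float64(-0.8)) (108, np.float64(-0.1), np.float64(-0.1), np.float64(0.2)) (96, np.float64(1.3), np.float64(-0.1), np.float64(-0.1)) (84, np.float64(0.2), np.float64(-1.1), np.float64(-0.7)) (72, np.float64(-0.1), np.float64(-1.3), np.float64(-0.4)) (60, np.float64(-0.7), np.float64(-0.9), np.float64(-0.8)) 
up, t 10.73 force [ 0.9  0.3 -0.6]
```

View pics/w2.png

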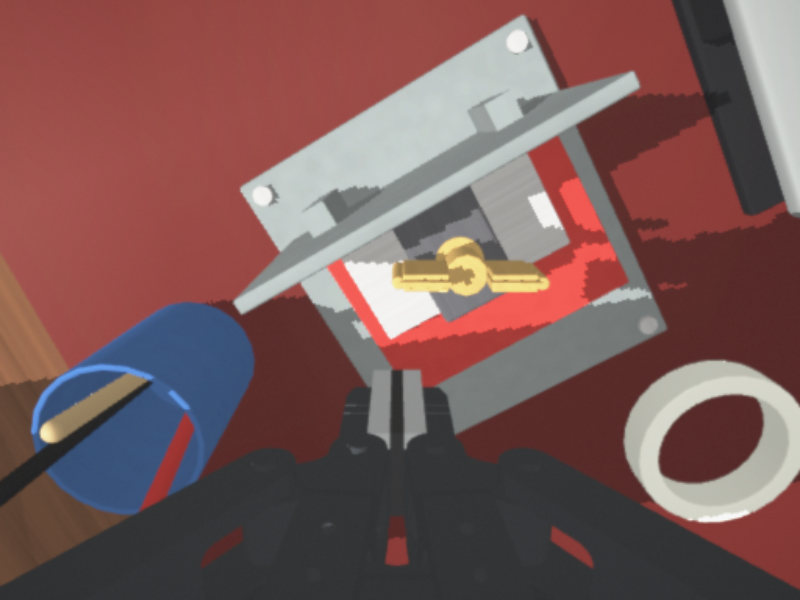

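Stroke 1 worked: the wings (393–548, ~278) now lie along the closing line, so the pushed wing is at about 60° and the next one at about 240°. The bystanders are undisturbed. Stroke 2.

Run:
```python
from tool import *
stroke(240,60,gap=.007); snap("wrist","w3")
```

```text
down, t 14.17
(228, np.float64(0.3), np.float64(0.8), np.float64(-0.3)) (216, np.float64(1.3), np.float64(0.6), np.float64(-0.8)) (204, np.float64(1.3), np.float64(0.4), np.float64(-0.9)) (192, np.float64(1.9), np.float64(0.6), np.float64(-0.9)) (180, np.float64(2.4), np.float64(0.6), np.float64(-0.7)) (168, np.float64(1.2), np.float64(-0.3), np.float64(-0.6)) (156, np.float64(1.8), np.float64(0.2), np.float64(-1.0)) (144, np.float64(1.6), np.float64(-1.4), np.float64(0.1)) (132, np.float64(1.6), np.float64(-1.2), np.float64(-1.0)) (120, np.float64(1.3), np.float64(-0.3), np.float64(-0.4)) (108, np.float64(0.5), np.float64(0.3), np.float64(-0.4)) (96, np.float64(1.5), np.float64(-1.2), np.float64(-0.5)) (84, np.float64(0.5), np.float64(-1.1), np.float64(-1.1)) (72, np.float64(0.7), np.float64(-0.5), np.float64(-0.8)) (60, np.float64(-0.9), np.float64(-1.4), np.float64(-0.6)) 
up, t 21.96 force [-0.4  0.1 -0.1]
```

View pics/w3.png

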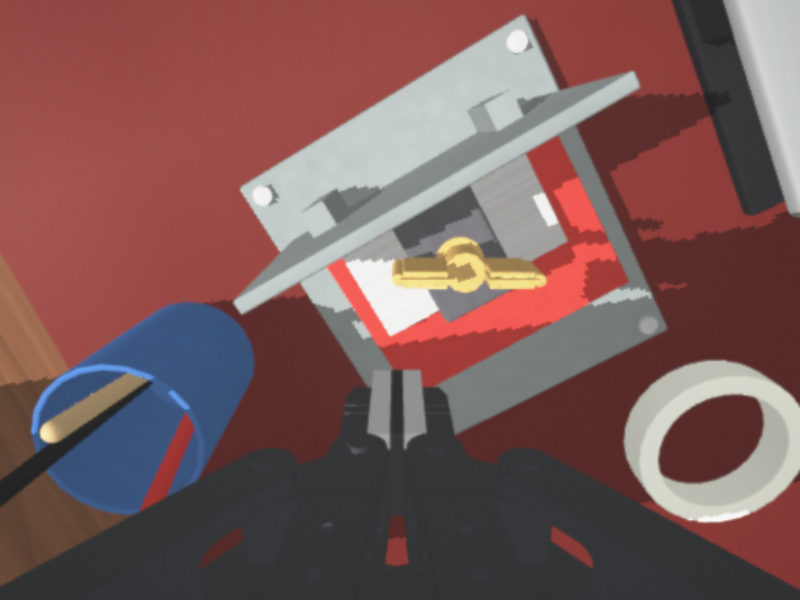

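The wings are at 60°/240° again, so stroke 2 went its full 180°. The screw is now at either 1.05 or 4.19 rad. In stroke 3 I'll use fine steps around 180°, watching for the end stop.

```bash
sed -i 's/^    for ph in np.linspace(start,end,n+1)\[1:\]:/    phis=np.linspace(start,end,n+1)[1:]\n    if fine: phis=np.r_[np.arange(start-12,190,-12),np.arange(190,161,-2),np.arange(150,end-1,-12)]\n    for ph in phis:/; s/step=12,vel/fine=False,step=12,vel/' tool.py
python3 - <<'E'
from tool import *
stroke(240,60,gap=.007,fine=True,fmax=9); snap("wrist","w4")
E
```

```text
down, t 25.39
(228, np.float64(1.0), np.float64(0.4), np.float64(0.4)) (216, np.float64(1.1), np.float64(0.5), np.float64(-1.1)) (204, np.float64(0.7), np.float64(0.6), np.float64(-0.4)) (192, np.float64(0.6), np.float64(1.4), np.float64(0.3)) (190, np.float64(0.8), np.float64(1.4), np.float64(-0.2)) (188, np.float64(1.4), np.float64(0.7), np.float64(-1.1)) (186, np.float64(2.2), np.float64(0.2), np.float64(-1.1)) (184, np.float64(4.1), np.float64(1.7), np.float64(-1.5)) (182, np.float64(3.9), np.float64(2.6), np.float64(-1.8)) (180, np.float64(5.9), np.float64(3.3), np.float64(-3.1)) (178, np.float64(7.7), np.float64(3.4), np.float64(-5.1)) HIT
up, t 30.35 force [ 0.  -0.1  0.6]
```

View pics/w4.png

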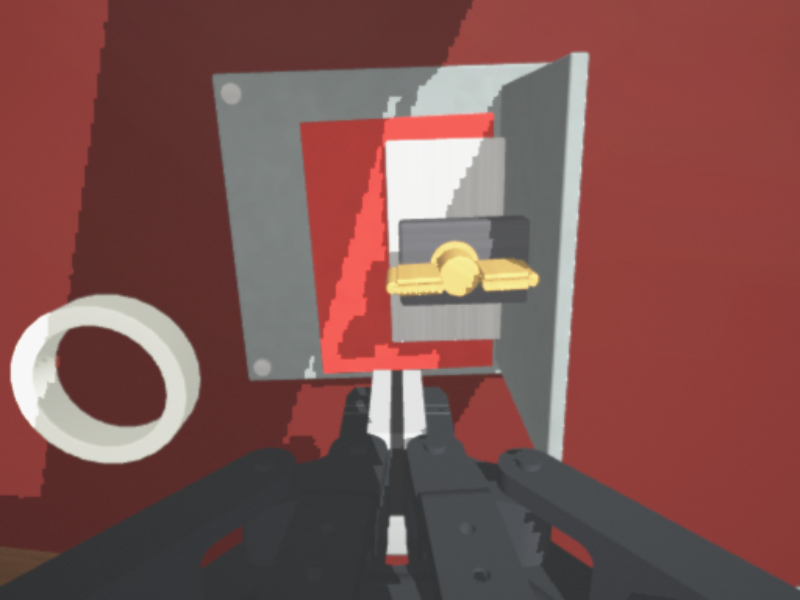

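The force climbed steadily from 186° to 178°, which is the stop. The wings (388,287)–(538,278) are parallel to the arm's edges within a few degrees and well inside 20°, so the screw is home. The ledger and tape are in place. I'll retreat straight up and hand in.

Run:
```python
from tool import *
from workcell import hand_in
p=np.array(get_obs()["position"]); bot.servo_line(p+[0,0,.12],velocity=.1); bot.dwell(.5)
print(get_obs()["time_s"],get_obs()["position"]); print(hand_in())
```

```text
32.2417 [0.5786325  0.10101459 0.29629439]
the job is handed in; nothing more can be done
None
```

The thumbscrew is home: three fingertip strokes turned it clockwise until the force rose at its end stop. The last wrist picture shows the ledger and tape in place, but the pen cup and stapler were out of that view and were not rechecked. The arm was raised clear and the job handed in at about 32 s; no verdict was returned.

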